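Set the dividing table to its mark

TASK

Swing the long wooden hold-down bar well aside off the dividing table's handwheel, by its free end. Turn the wheel clockwise by its brass fin until the red pointer on its rim is in line with the yellow mark on the far side, in at least two holds: let go about half-way and take the fin afresh. Let go of it at the mark, then swing the bar back over the wheel, fully home, and leave everything else where it stands.

Things in the scene. Friction and masses are not known exactly. Their poses are not given: they have to be found in the camera images.
- hub (a point): Middle of the brass grip fin on top of the black handwheel of the grey, bolted-down dividing table; lies on the wheel's upright turning axis, 66 mm above the table top. The fin is 62 mm long, 16 mm thick, 40 mm high (46 to 86 mm above the table top), runs through the axis along the line from the hub to the pointer; the flat wheel under it is 124 mm across, its top 46 mm up. The point's x axis points away from the pointer.
- pointer (a point): Outer tip of the red pointer on the wheel's rim, 67 mm from the axis, 48 mm up (tab 6 mm wide, hangs down over the rim, top 50 mm up). Turns with the wheel.
- mark (a point): Inner end of the fixed yellow index mark on the far part of the grey base: a 6 mm wide upright tab from 28 to 50 mm up, 70 to 86 mm from the wheel's axis. The point lies 67 mm from the axis, 48 mm up: exactly where the pointer's tip is when they are in line.
- dial (a joint): Turn of the handwheel, rad, grows clockwise seen from above; stops at 0 and 4.2. It starts at 0.6 to 1.2, so the mark (1.6 to 2.9 rad farther on) is reached only clockwise, over the left side. Friction about 0.1 N m: it stays where it is left.
- bar_pivot (a point): Pivot axis (upright) of the long boxwood hold-down bar, on a 26 mm thick post at the right of the base, 121.8 mm from the wheel's axis; point on the bar's mid-height, 99 mm up. A screw head on top reaches 111 mm.
- bar_end (a point): Point on the bar's centre line near its free end, 185 mm from the pivot, mid-height, 99 mm up: push the bar's side here. The bar is 22 mm wide, 14 mm thick (92 to 106 mm up), ends 215 mm from the pivot; a black knob 16 mm thick stands on it 203 mm from the pivot, to 128 mm up.
- bar (a joint): Swing of the hold-down bar about its pivot, rad: 0 = home, across the wheel's middle against its stop (6 mm above the fin, so the fin cannot be taken hold of); grows counter-clockwise seen from above, the free end swinging towards the robot and then to the right, to its stop at 1.3. Starts home. Friction about 0.15 N m: it stays where it is left.
- toolbox_top (a point): Middle of the lid of the varnished pine tool box, 174 x 324 mm (its y axis along the long side), 122 mm high and a carrying handle to 147 mm (fixed). Leave it alone.
- bell_center (a point): chrome push bell, 84 mm across, 57 mm high, dome with a button; point 25 mm up on its axis. Leave it alone.
- sextant_center (a point): brass sextant model on a dark wooden foot 70 x 120 mm, about 140 mm high; point 60 mm up. Leave it alone.
- block_a_center (a point): turned boxwood block (waisted spool) 52 mm across, 50 mm high; point 25 mm up. Leave it alone.
- block_b_center (a point): turned boxwood block (stepped) 60 mm across, 45 mm high; point 25 mm up. Leave it alone.
- paperweight_center (a point): green glass paperweight 70 mm across, 52 mm high; point half-way up. Leave it alone.
- mug_center (a point): blue mug of pencils, 76 mm across, rim 90 mm high, pencils to 130 mm; point half-way up the mug. Leave it alone.

How it is judged:
By the outcome, as a careful person would: the job done as asked, in the order asked, and still so for the second after the job is handed in, with the robot touching nothing.
It also fails if it takes over 72 s, if anything falls off the work surface, if the arm or the gripper's body presses on something with over 40 N, if the wrist force passes 120 N, or if a joint passes its speed limit or range.

ROBOT

A 6-joint arm with a two-finger parallel gripper is mounted at the origin on the work surface. World frame = base frame: x ahead of the robot, y to its left, z up, the work surface at z = 0. Lengths are in m, angles in degrees, forces in N, time in s.
With the tool pointing down it reaches from about 0.325 to 0.9 m from the base axis. Payload 3.5 kg.
Tool frame: the origin (TCP) lies at the very end of the fingers, on their centre line; the grasp point (between the pads) lies 19 mm behind it (r.grip_point_offset is the distance from the TCP to the grasp point, in m); z points along the fingers, y is the line along which they close (so a half turn about z gives the same grasp; the last joint's range is limited). The gripper opens to 85 mm and grips with 20 to 120 N. Pads are 22 mm wide; open, the fingers measure 114 mm over their backs; the gripper's body (76 mm by 85 mm) begins 54 mm behind the grasp point. The pads swing forward as they close: fully open they stand 13 mm farther back than shut.
Start: joints at [69.591, 15.837, -1.513, 72.651, 0, 84.076], TCP at [0.156, 0.605, 0.2] pointing down, gripper open.
Joint ranges: [-178.77, 178.77], [-48.84, 107.48], [-61.69, 71.31], [-111.58, 123.2], [-90, 87.43], [-180, 180]. Speed limits (degrees/s): [147.25, 147.25, 180, 180, 180, 180].

INTERFACE

Orientations are given as a 3x3 rotation matrix whose columns are the frame's x, y, z axes.
In Python, from cell import r gives the robot as it stands. Calls block until the motion is done:
- r.goto(position, orientation): joint-space move of the TCP to a pose.
- r.line_to(position, attitude=None, vel=0.15): straight line of the TCP; attitude=None keeps the orientation; vel is the mean speed in m/s.
- r.move_j(angles): joint-space move.
- r.grip(opening, effort=None): opening from 0.0 (shut) to 1.0 (fully open); effort is the grip in N (None keeps the last); returns when the fingers have stopped.
- r.dwell(seconds).
- r.ik(position, orientation): joint angles nearest the present ones, or None.
- r.state(): the state.
- r.camera(name): name is "scene" or "side" or "wrist"; returns a dict with "image" (400x640x3 uint8, red, green, blue), "fx", "fy", "cx", "cy" (pixels), "k1" (the pictures are not rectified: a ray, as slopes to the right and down, at radius r is drawn at 1 + k1 r^2 times it, then the intrinsics apply), "pose" (4x4, takes a point from camera to world coordinates); the wrist camera has in their place "T_tool_cam" (4x4, takes a point from camera to tool coordinates, whose origin is the TCP and whose axes are the flange's). Camera axes: x right, y down, z forward; pixel columns grow to the right and rows downward; lengths in m; the calibration is good to about 2 mm. A picture is of the moment at which its call begins: read the wrist's pose just before it. There is no depth.
A pose or a line that the arm cannot do raises r.Unreachable and nothing moves.
- r.hand_in(): hands the job in; it is judged then, once.
The state is a dict: "time_s": time; "joint_positions": joint angles; "joint_vel": joint speeds; "joint_torque": joint torques, N m; "tcp_pos": TCP position; "orientation": TCP orientation; "wrist_force": force on the tool from outside, world axes, zero at the start; "wrist_torque": the same for the moment, N m; "width": opening from 0.0 (shut) to 1.0 (fully open); "grasp_force": force on a finger pad.
Only numpy, scipy, OpenCV 4.12 (cv2) and the standard library are available. Lean on these libraries where they do the work, as an engineer would, in place of code of your own. Each camera call takes 0.05 s, during which the arm holds its last target. There are 200 camera calls.

## Working session

There is one attempt and no reset: what is moved stays moved. The work goes in short steps, each a Python script; the robot and the scene stay as the last script left them, time stands still between calls to the robot, and variables do not carry over. Pictures are saved under pics/ and viewed, at most 10 in all, crops included, and the job is handed in when it is done.

```bash
mkdir -p pics; ls; python3 - <<'E'
from cell import r
import cv2,numpy as np
for n in("scene","side"):
    c=r.camera(n); cv2.imwrite(f"pics/{n}0.png",c["image"][:,:,::-1]); np.save(f"{n}0.npy",c,allow_pickle=True)
    print(n,c["fx"],c["fy"],c["cx"],c["cy"],c["k1"],np.round(c["pose"],3).tolist())
s=r.state();print(s["time_s"],s["tcp_pos"],s["orientation"],r.grip_point_offset)
E
```

```text
pics
scene 513.1186355778528 513.1186355778528 319.5473930476582 210.73332952568012 0.028915370269510184 [[0.897, 0.387, -0.215, 0.923], [0.443, -0.774, 0.453, -0.589], [0.009, -0.501, -0.865, 1.358], [0.0, 0.0, 0.0, 1.0]]
side 395.33987730339896 395.33987730339896 323.66076933798416 196.23565735354114 -0.04642278304150983 [[0.903, -0.29, 0.318, 0.252], [-0.43, -0.57, 0.7, -0.676], [-0.022, -0.769, -0.639, 0.808], [0.0, 0.0, 0.0, 1.0]]
0.1 [0.15605507 0.60440125 0.19895339] [[-9.68220035e-01  2.50098936e-01 -6.96517978e-04]
 [ 2.50099829e-01  9.68218166e-01 -1.91292008e-03]
 [ 1.95962082e-04 -2.02632658e-03 -9.99997928e-01]] 0.0187
```

View pics/scene0.png

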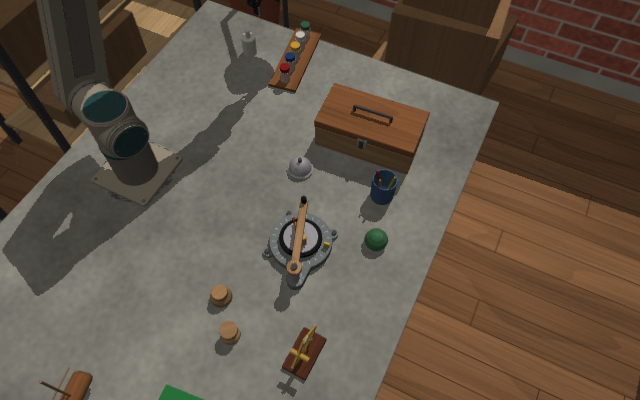

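View pics/side0.png

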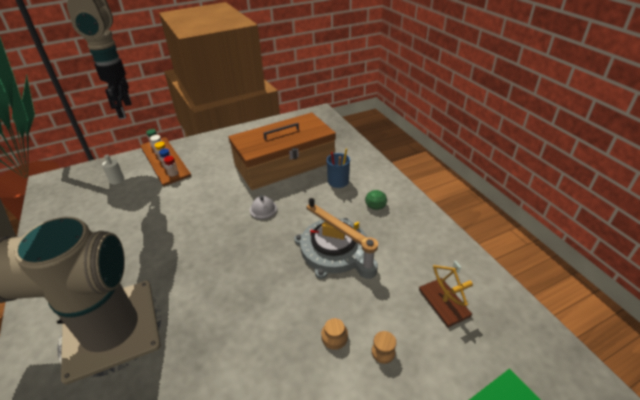

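The scene view shows the wheel at about (300,238), the bar from its pivot at (295,268) to the knob at (304,200), the yellow mark near (326,244) and the bell at (300,168). In the side view the pivot is at (371,243) and the knob at (311,203).

```bash
cat > h.py <<'E'
import numpy as np,cv2
def ray(c,uv,pose=None):
    K=np.array([[c["fx"],0,c["cx"]],[0,c["fy"],c["cy"]],[0,0,1]])
    p=cv2.undistortPoints(np.array([[uv]],float),K,np.array([c["k1"],0,0,0.]))[0,0]
    P=c["pose"] if pose is None else pose
    return P[:3,3],P[:3,:3]@np.array([p[0],p[1],1])
def onz(c,uv,z,pose=None):
    o,d=ray(c,uv,pose); return (o+d*(z-o[2])/d[2])[:2]
E
python3 - <<'E'
from h import *
S=np.load("scene0.npy",allow_pickle=True).item();D=np.load("side0.npy",allow_pickle=True).item()
for n,c,pts in(("scene",S,dict(piv=(294,267,.111),knob=(304,199,.128),mark=(326,244,.05),wheel=(300,238,.046),bell=(300,168,.04),a=(221,293,.04),b=(229,331,.04),mug=(384,187,.045),sext=(303,355,.03))),("side",D,dict(piv=(371,243,.111),knob=(311,203,.128),mark=(357,224,.05),wheel=(334,238,.046),bell=(262,207,.03)))):
    for k,(u,v,z) in pts.items(): print(n,k,np.round(onz(c,(u,v),z),3))
a=cv2.resize(S["image"][170:300,240:360],None,fx=4,fy=4,interpolation=2)
b=cv2.resize(D["image"][180:290,285:385],None,fx=3.2,fy=3.2*130/110*4/3.2/1.0*0.846,interpolation=2)
h=max(a.shape[0],b.shape[0]);f=lambda i:np.pad(i,((0,h-i.shape[0]),(0,0),(0,0)))
cv2.imwrite("pics/z.png",np.hstack([f(a),f(b)])[:,:,::-1]);print(a.shape,b.shape)
E
```

```text
scene piv [ 0.629 -0.12 ]
scene knob [0.561 0.069]
scene mark [0.662 0.006]
scene wheel [ 0.587 -0.008]
scene bell [0.473 0.212]
scene a [ 0.471 -0.249]
scene b [ 0.545 -0.329]
scene mug [0.735 0.261]
scene sext [ 0.744 -0.296]
side piv [ 0.625 -0.123]
side knob [0.549 0.06 ]
side mark [0.66  0.005]
side wheel [ 0.581 -0.011]
side bell [0.453 0.216]
(520, 480, 3) (440, 320, 3)
```

View pics/z.png

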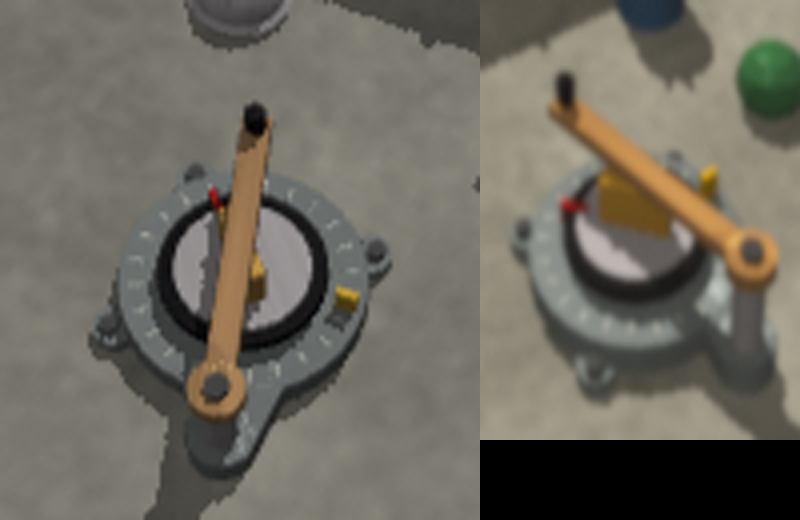

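Crop: the bar's pivot is at scene (294,266.5) and its knob at (303.7,199.5). The red pointer is at (293.8,219.5) and the yellow mark at (326.5,244.5). The pivot-to-knob distance comes out at 200 mm (203 given) and the hub is near (0.583,-0.008). I'll go above the bar's end and take a close look.

```bash
cat >> h.py <<'E'
def Rz(deg):
    c,s=np.cos(np.radians(deg)),np.sin(np.radians(deg))
    return np.array([[c,s,0],[s,-c,0],[0,0,-1.]])
def wrist(r,name):
    s=r.state();c=r.camera("wrist")
    T=np.eye(4);T[:3,:3]=s["orientation"];T[:3,3]=s["tcp_pos"]
    c["pose"]=T@c["T_tool_cam"]
    cv2.imwrite(f"pics/{name}.png",c["image"][:,:,::-1]);np.save(name+".npy",c,allow_pickle=True);return c
E
python3 - <<'E'
from cell import r
from h import *
S=np.load("scene0.npy",allow_pickle=True).item()
print("pointer",onz(S,(293.8,219.5),.05),"box",onz(S,(372,125),.122))
for a in(111,176,-69,-4): print(a,np.round(r.ik([.56,.04,.25],Rz(a)),1))
for a in (115,60,10,-65,-120,-170): print(a,np.round(r.ik([.583,-.008,.055],Rz(a)),1))
r.goto([.545,.03,.26],Rz(111))
c=wrist(r,"w1");print(np.round(c["T_tool_cam"],3).tolist(),r.state()["tcp_pos"],r.state()["joint_positions"],r.state()["time_s"])
E
```

```text
pointer [0.54361389 0.03563048] box [0.62494737 0.40408991]
111 [-2.5  8.1 -5.1 76.8  0.  66.5]
176 [-2.5  8.1 -5.1 76.8  0.   1.5]
-69 [  -2.5    8.1   -5.1   76.8    0.  -113.5]
-4 [  -2.5    8.1   -5.1   76.8    0.  -178.5]
115 [ -7.1  18.2 -17.1  54.8   0.   57.9]
60 [ -7.1  18.2 -17.1  54.8   0.  112.9]
10 [ -7.1  18.2 -17.1  54.8   0.  162.9]
-65 [  -7.1   18.2  -17.1   54.8    0.  -122.1]
-120 [ -7.1  18.2 -17.1  54.8   0.  -67.1]
-170 [ -7.1  18.2 -17.1  54.8   0.  -17.1]
[[0.001, -0.961, -0.277, 0.069], [1.0, 0.001, -0.001, 0.001], [0.001, -0.277, 0.961, -0.175], [0.0, 0.0, 0.0, 1.0]] [0.54492682 0.03080566 0.25991036] [-3.55743995e+00  6.29652781e+00 -5.96336504e+00  7.77513764e+01
  1.04013927e-02  6.53653334e+01] 2.625
```

View pics/w1.png

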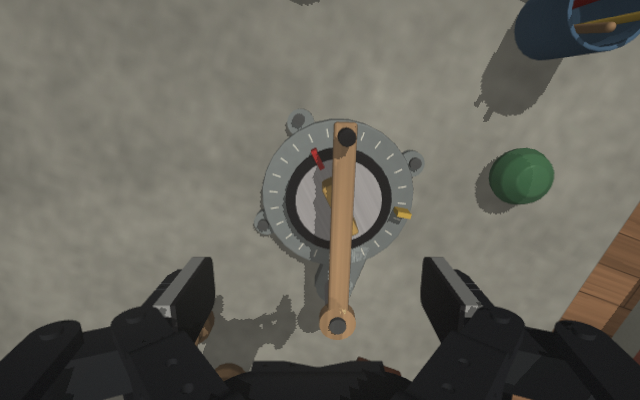

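The close view shows the pivot screw at (338,325), the knob top at (347,134), the red pointer's tip at (314,150) and the mark at (404,213). The fin runs towards the pointer under the bar.

```bash
python3 - <<'E'
from h import *
c=np.load("w1.npy",allow_pickle=True).item()
p=onz(c,(338,325),.111);k=onz(c,(347,134),.128);pt=onz(c,(314,150),.05);I=c["image"][:,:,::-1]
hsv=cv2.cvtColor(I,cv2.COLOR_BGR2HSV)
m=cv2.inRange(hsv,(20,140,100),(32,255,255));m[:,:385]=0;m[:200]=0;m[225:]=0;m[:,420:]=0
M=cv2.moments(m,True);mk=onz(c,(M["m10"]/M["m00"],M["m01"]/M["m00"]),.05);print(M["m00"])
d=k-p;L=np.hypot(*d);d/=L;hub=p+.1218*d;ang=lambda v:np.degrees(np.arctan2(v[1],v[0]))
print(p,k,L,ang(d),"hub",hub,"ptr",pt,np.hypot(*(pt-hub)),ang(pt-hub),"mark",mk,np.hypot(*(mk-hub)),ang(mk-hub))
E
```

```text
106.0
[ 0.62503652 -0.11433907] [0.5545979  0.07778053] 0.2046253678789602 110.13492779192745 hub [5.83109050e-01 1.70689548e-05] ptr [0.53592603 0.04408228] 0.06455989239354609 136.95694602210693 mark [0.65851439 0.0133297 ] 0.07657148280461284 10.012259191198591
```

The wrist and fixed cameras disagree by about 8 mm in y, so I'll look again with the tool turned, which shows which view is biased.

```bash
python3 - <<'E'
from cell import r
from h import *
def blobs(c,lo,hi,z,pose=None,near=(.6,.01),rad=.1):
    hsv=cv2.cvtColor(np.ascontiguousarray(c["image"]),cv2.COLOR_RGB2HSV)
    n,l,st,ce=cv2.connectedComponentsWithStats(cv2.inRange(hsv,lo,hi))
    for i in range(1,n):
        w=onz(c,ce[i],z)
        if st[i,4]>6 and np.hypot(*(w-near))<rad: print(st[i,4],np.round(ce[i],1),np.round(w,4))
r.goto([.62,.02,.26],Rz(-160)); r.dwell(.3)
c=wrist(r,"w2")
for n,cc in(("w1",np.load("w1.npy",allow_pickle=True).item()),("w2",c),("scene",np.load("scene0.npy",allow_pickle=True).item()),("side",np.load("side0.npy",allow_pickle=True).item())):
    print(n,"yellow");blobs(cc,(20,150,110),(32,255,255),.05)
    print(n,"red");blobs(cc,(0,170,100),(6,255,255),.05)
print(r.state()["tcp_pos"],r.state()["joint_positions"])
E
```

```text
w1 yellow
83 [403.7 213.5] [0.6595 0.0128]
w1 red
35 [314.4 154.3] [0.538  0.0398]
w2 yellow
47 [299.1 194.9] [0.6599 0.011 ]
w2 red
37 [362.3  99.6] [0.538  0.0395]
scene yellow
12 [326.2 243.1] [0.6617 0.0089]
scene red
side yellow
17 [356.3 223.7] [0.6589 0.0072]
side red
[0.61995987 0.01998053 0.26009486] [-4.12226816e+00  1.40043323e+01  3.30661138e+00  7.92936674e+01
 -9.39269808e-04 -2.41154798e+01]
```

View pics/w2.png

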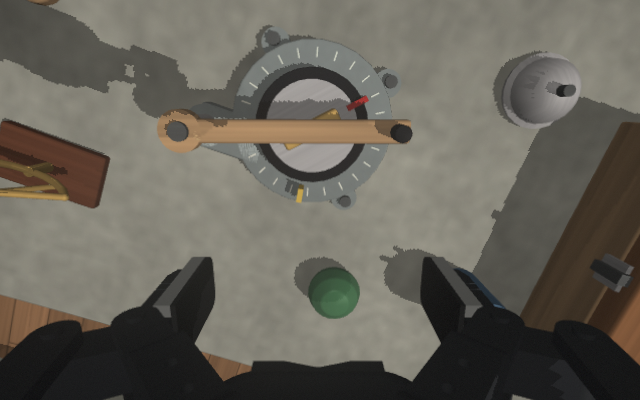

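The wrist views agree with each other: mark (0.660,0.012), pointer (0.538,0.040), bar end-on at (402,133) and pivot at (177,131). I'll trust the wrist camera and swing the bar now.

```bash
python3 - <<'E'
from cell import r
from h import *
c=np.load("w2.npy",allow_pickle=True).item()
p2=onz(c,(177,131),.111);k2=onz(c,(402,132),.128);d=k2-p2;print(p2,k2,np.hypot(*d),np.degrees(np.arctan2(d[1],d[0])))
p=np.array([.625,-.1145])
def at(a,z,rr=.18): t=np.radians(a);return [p[0]+rr*np.cos(t),p[1]+rr*np.sin(t),z]
a0=110.3
r.goto(at(a0,.17),Rz(a0)); r.line_to(at(a0,.082),vel=.15)
r.grip(.42,30); s=r.state(); print("w",s["width"],s["wrist_force"],s["grasp_force"])
for a in np.arange(a0+7,a0+72,8):
    r.line_to(at(a,.082),Rz(a),vel=.15); s=r.state();print(round(a),np.round(s["wrist_force"],1))
    if np.abs(s["wrist_force"]).max()>20: break
r.grip(.8); r.line_to(at(a,.26),vel=.25)
r.goto([.54,.02,.26],Rz(138)); c=wrist(r,"w3");print(r.state()["time_s"],r.state()["joint_positions"])
E
```

```text
[ 0.62442454 -0.11593116] [0.55466311 0.07299762] 0.20139696757609324 110.26652685840392
w 0.42156365287768477 [ 0.27331633  1.08816293 -0.52410741] 0.0
117 [0.1 0.4 0.9]
125 [ 0.7 -0.5  0.2]
133 [-0.2 -0.8  0.4]
141 [0.1 1.2 0.9]
149 [0.8 0.6 0.2]
157 [0.8 0.  0.9]
165 [ 0.6 -0.3 -0.8]
173 [-0.7 -0.5  0.3]
181 [0.6 0.3 0.7]
12.2417 [-4.78179723e+00  5.74333527e+00 -6.68723996e+00  7.76820955e+01
 -1.46061290e-02  3.72217660e+01]
```

View pics/w3.png

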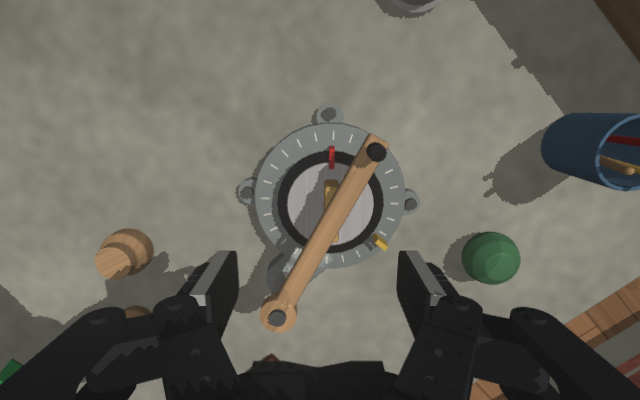

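The bar is still at home, from (278,317) to (376,152), so the fingers missed it. I'll descend again and look from the side.

```bash
python3 - <<'E'
from cell import r
from h import *
p=np.array([.625,-.115])
def at(a,z,rr=.18): t=np.radians(a);return [p[0]+rr*np.cos(t),p[1]+rr*np.sin(t),z]
a0=110.3
r.goto(at(a0,.17),Rz(a0)); r.line_to(at(a0,.08),vel=.15)
r.grip(.42,30); s=r.state(); print("w",s["width"],s["tcp_pos"],np.round(s["orientation"],2).tolist(),s["wrist_force"],s["grasp_force"],s["time_s"])
a=r.camera("side")["image"][130:280,250:410];b=r.camera("scene")["image"][140:290,230:380]
cv2.imwrite("pics/s1.png",cv2.resize(np.hstack([a,b]),None,fx=2.5,fy=2.5,interpolation=2)[:,:,::-1])
E
```

```text
w 0.41687565714569663 [0.56284446 0.05385171 0.08041731] [[-0.35, 0.94, 0.0], [0.94, 0.35, -0.0], [-0.0, 0.0, -1.0]] [-0.31404466 -0.97439259  0.49996063] 0.0 13.9917
```

View pics/s1.png

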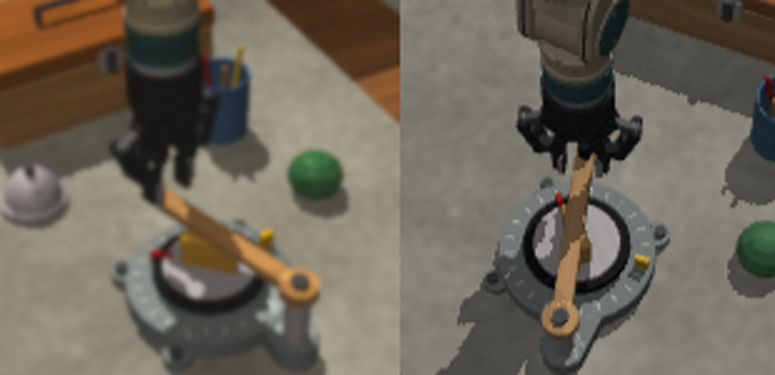

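The gripper looks to be straddling the bar near its free end. I'll close gently to test whether the bar is between the pads.

```bash
python3 - <<'E'
from cell import r
from h import *
r.grip(.1,20); s=r.state(); print("w",s["width"],s["tcp_pos"],s["wrist_force"],s["grasp_force"],s["time_s"])
wrist(r,"w4")
E
```

```text
w 0.09732351973656866 [0.56250094 0.05381731 0.07992513] [-0.56281467  0.05952429  0.24314229] 0.0 14.4667
```

View pics/w4.png

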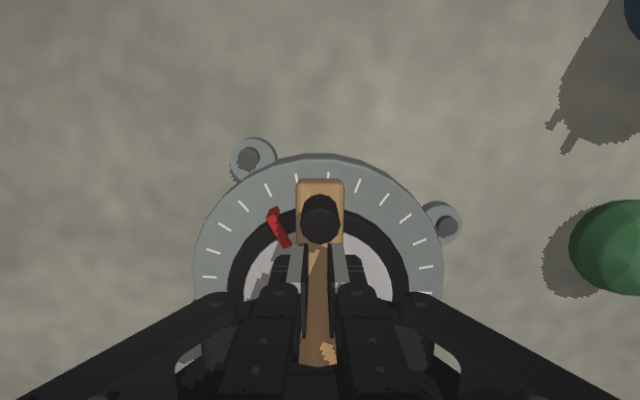

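The fingers have closed to 8 mm over the bar rather than on it, with the bar (48 px wide at its end, knob at (320,218)) showing below them. Heights in TCP terms are therefore off. I'll triangulate them.

```bash
python3 - <<'E'
from h import *
L=lambda n:np.load(n+".npy",allow_pickle=True).item()
S,D,w1,w2,w3,w4=map(L,("scene0","side0","w1","w2","w3","w4"))
def tri(*obs):
    A=np.zeros((3,3));b=np.zeros(3)
    rs=[]
    for c,uv in obs:
        o,d=ray(c,uv);d=d/np.linalg.norm(d);P=np.eye(3)-np.outer(d,d);A+=P;b+=P@o;rs.append((o,P))
    x=np.linalg.solve(A,b);return np.round(x,4),[round(1e3*np.linalg.norm(P@(x-o)),1) for o,P in rs]
m=dict(S=(S,(326.2,243.5)),D=(D,(356.5,223.7)),w1=(w1,(403.7,213.5)),w2=(w2,(299.1,194.9)))
p=dict(S=(S,(294,266.5)),D=(D,(371,242.5)),w1=(w1,(338,325)),w2=(w2,(177,131)),w3=(w3,(277,317)))
k=dict(w1=(w1,(347,134)),w2=(w2,(402,132)),w3=(w3,(376.5,151)),w4=(w4,(320,214)))
for n,q in(("mark",m),("pivot",p)):
    print(n,"static",tri(q["S"],q["D"]),"wrist",tri(*[q[i] for i in q if i[0]=="w"]),"all",tri(*q.values()))
print("knob",tri(*k.values()))
c=w4;o,d=ray(c,(296,240));print("bar end dist",[ (c["fx"]*.022/48), c["pose"][:3,3]],c["fx"])
E
```

```text
mark static (array([0.6613, 0.0095, 0.0467]), [np.float64(0.4), np.float64(0.4)]) wrist (array([0.6618, 0.0113, 0.0433]), [np.float64(0.1), np.float64(0.1)]) all (array([0.6615, 0.0111, 0.0447]), [np.float64(1.0), np.float64(0.7), np.float64(0.6), np.float64(0.2)])
pivot static (array([ 0.6274, -0.1183,  0.1081]), [np.float64(0.5), np.float64(0.5)]) wrist (array([ 0.6259, -0.1175,  0.1061]), [np.float64(0.6), np.float64(0.5), np.float64(0.2)]) all (array([ 0.6265, -0.1175,  0.1064]), [np.float64(0.4), np.float64(1.8), np.float64(0.2), np.float64(1.1), np.float64(0.8)])
knob (array([0.5556, 0.0762, 0.1169]), [np.float64(0.9), np.float64(1.0), np.float64(0.7), np.float64(0.2)])
bar end dist [0.15935792497969667, array([0.53903681, 0.11880456, 0.25454586])] 347.69001813752
```

```bash
cat >> h.py <<'E'
def proj(c,X):
    p=np.linalg.inv(c["pose"])@np.append(X,1);x,y=p[0]/p[2],p[1]/p[2];k=1+c["k1"]*(x*x+y*y)
    return np.round([c["fx"]*x*k+c["cx"],c["fy"]*y*k+c["cy"]],1)
E
python3 - <<'E'
from cell import r
from h import *
D=np.load("side0.npy",allow_pickle=True).item();w4=np.load("w4.npy",allow_pickle=True).item()
s=r.state();t=s["tcp_pos"];R=s["orientation"];print(w4["cx"],w4["cy"],w4["k1"])
for dy in(-.033,-.018,0,.018,.033):
    for h in(0,.01,.03): print(dy,h,proj(D,t+R@[0,dy,-h]))
print("w4 tips",[proj(w4,t+R@[x,y,-h]) for x in(-.011,.011) for y in(.004,) for h in(0,.02,.04)])
print("bar side at end, w4",[proj(w4,np.append(np.array([.6255,-.1165])+rr*np.array([-.3467,.938])+sg*.011*np.array([.938,.3467]),.106)) for rr in(.15,.18,.215) for sg in(-1,1)])
# tip as seen now by wrist: change after opening fully
d=r.camera("side")["image"];cv2.imwrite("pics/tmp.png",d[:,:,::-1])
base=D["image"].astype(int);df=np.abs(d.astype(int)-base).sum(2)>90
df[:, :290]=0;df[:,345:]=0
for v in range(190,222,2):
    q=np.where(df[v])[0];print(v,(q.min(),q.max(),len(q)) if len(q) else None,end=" ")
E
```

```text
317.3266798373046 199.97316967818472 0.02584238312286511
-0.033 0 [308.5 222.3]
-0.033 0.01 [308.3 219.6]
-0.033 0.03 [308. 214.]
-0.018 0 [312.5 219.5]
-0.018 0.01 [312.4 216.8]
-0.018 0.03 [312.1 211.2]
0 0 [317.2 216.2]
0 0.01 [317.1 213.5]
0 0.03 [316.9 207.9]
0.018 0 [321.9 212.9]
0.018 0.01 [321.8 210.2]
0.018 0.03 [321.6 204.7]
0.033 0 [325.7 210.3]
0.033 0.01 [325.6 207.6]
0.033 0.03 [325.5 202. ]
w4 tips [array([324. , 252.3]), array([324.7, 269.5]), array([325.6, 291.1]), array([324.3, 214. ]), array([325. , 227.4]), array([326. , 244.3])]
bar side at end, w4 [array([294. , 313.5]), array([339. , 313.6]), array([293. , 257.3]), array([340.1, 257.3]), array([291.5, 184.2]), array([341.7, 184.3])]
190 (np.int64(296), np.int64(329), 29) 192 (np.int64(297), np.int64(326), 30) 194 (np.int64(298), np.int64(325), 28) 196 (np.int64(300), np.int64(324), 25) 198 (np.int64(303), np.int64(323), 21) 200 (np.int64(306), np.int64(323), 14) 202 (np.int64(314), np.int64(323), 10) 204 (np.int64(314), np.int64(323), 10) 206 (np.int64(314), np.int64(323), 10) 208 (np.int64(313), np.int64(322), 10) 210 (np.int64(315), np.int64(324), 10) 212 (np.int64(316), np.int64(327), 12) 214 (np.int64(319), np.int64(330), 12) 216 (np.int64(322), np.int64(331), 10) 218 (np.int64(325), np.int64(331), 7) 220 (np.int64(328), np.int64(339), 12)
```

The side view puts the fingertips about 30 mm above where the reported TCP says, and the wrist view agrees. I'll find the real offset by touching the bar's top very gently (known to be 106 mm).

```bash
python3 - <<'E'
from cell import r
t=r.state()["tcp_pos"].copy()
for i in range(15):
    t[2]-=.002; r.line_to(t,vel=.02); s=r.state(); print(round(t[2],4),s["wrist_force"].round(1),round(s["width"],3))
    if s["wrist_force"][2]>3: break
t[2]+=.03;r.line_to(t);print(s["time_s"])
E
```

```text
0.078 [ 0.1 -0.7 -0.1] 0.101
0.076 [-0.3 -0.3  0.2] 0.101
0.074 [-1.8  0.3  5.2] 0.1
15.3167
```

Contact came at TCP z=0.075 on a 0.106 m surface, so the real tips are about 31 mm above the reported TCP. I'll apply this offset and swing the bar.

```bash
cat >> h.py <<'E'
p=np.array([.6257,-.1165]); H=.031   # real tip z = tcp z + H
def at(a,tipz,rr=.178): t=np.radians(a);return [p[0]+rr*np.cos(t),p[1]+rr*np.sin(t),tipz-H]
E
python3 - <<'E'
from cell import r
from h import *
a0=110.3
r.line_to(at(a0,.150));r.grip(.5)
for z in(.112,.1,.094,.089):
    r.line_to(at(a0,z),vel=.08); f=r.state()["wrist_force"][2]; print(z,round(f,1))
    if f>4: raise SystemExit("contact")
r.grip(.4); print(r.state()["width"])
for a in np.arange(a0+7,a0+72,8):
    r.line_to(at(a,.089),Rz(a),vel=.15); s=r.state();print(round(a),np.round(s["wrist_force"],1))
    if np.abs(s["wrist_force"]).max()>20: break
r.grip(.7); r.line_to(at(a,.25),vel=.25)
r.goto([.54,.02,.22],Rz(138)); r.dwell(.2);c=wrist(r,"w5");print(r.state()["time_s"])
E
```

```text
0.112 -0.8
0.1 -0.4
0.094 0.4
0.089 0.5
0.3988679657390465
117 [-0.1  0.6 -0.5]
125 [-0.7 -0.7  0.6]
133 [ 0.5 -0.1  0.4]
141 [ 1.5 -0.3 -0.2]
149 [ 0.4 -0.2 -0.3]
157 [-0.4  0.1 -0.3]
165 [-0.1  0.5 -0.6]
173 [ 0.2 -1.2 -0. ]
181 [-0.5  0.3  0.4]
23.2583
```

View pics/w5.png

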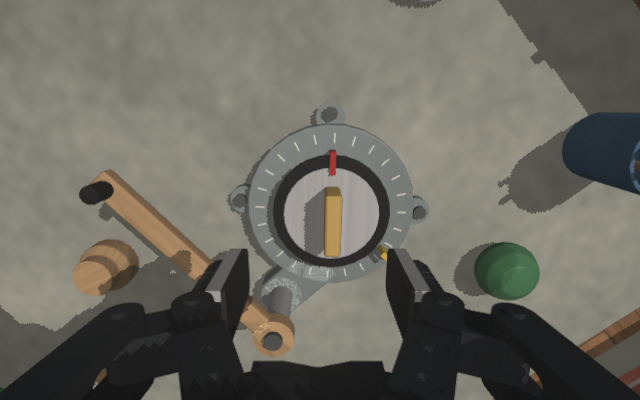

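The bar now lies well aside, with its knob at (95,192). The fin's top runs from (333,188) to (333,256), centred near (333,222), with the pointer at (332,160) and the mark at (385,253). Next I'll refine the hub and angle, then make the first hold.

```bash
cat >> h.py <<'E'
def ang(v): return np.degrees(np.arctan2(v[1],v[0]))
def red(c,hub):
    hsv=cv2.cvtColor(np.ascontiguousarray(c["image"]),cv2.COLOR_RGB2HSV)
    n,l,st,ce=cv2.connectedComponentsWithStats(cv2.inRange(hsv,(0,170,90),(6,255,255)))
    for i in range(1,n):
        w=onz(c,ce[i],.049)
        if st[i,4]>15 and .04<np.hypot(*(w-hub))<.08: print("red",st[i,4],np.round(ce[i],1),np.hypot(*(w-hub)).round(4),"ang",ang(w-hub).round(2))
def yel(c,hub):
    hsv=cv2.cvtColor(np.ascontiguousarray(c["image"]),cv2.COLOR_RGB2HSV)
    n,l,st,ce=cv2.connectedComponentsWithStats(cv2.inRange(hsv,(20,150,90),(32,255,255)))
    for i in range(1,n):
        w=onz(c,ce[i],.05)
        if st[i,4]>15 and .06<np.hypot(*(w-hub))<.1: print("yel",st[i,4],np.round(ce[i],1),np.hypot(*(w-hub)).round(4),"ang",ang(w-hub).round(2))
E
python3 - <<'E'
from h import *
c=np.load("w5.npy",allow_pickle=True).item()
q=np.array([onz(c,x,.086) for x in((327,188),(340,188),(341,256),(325,256))])
hub=q.mean(0);a=q[:2].mean(0)-q[2:].mean(0)
print("hub",hub,"fin len",np.hypot(*a),"w",np.hypot(*(q[0]-q[1])),"ang",ang(a),"d pivot",np.hypot(*(hub-p)))
for n in("w1","w2","w5"):
    cc=np.load(n+".npy",allow_pickle=True).item();red(cc,hub);yel(cc,hub)
# wheel ellipse centre: grey-black disc
E
```

```text
hub [0.58071166 0.00186532] fin len 0.06776480063403238 w 0.011878048529567238 ang 138.33023728495667 d pivot 0.12662661621082802
red 35 [314.4 154.3] 0.057 ang 138.43
yel 83 [403.7 213.5] 0.0795 ang 7.87
red 37 [362.3  99.6] 0.057 ang 138.49
yel 47 [299.1 194.9] 0.0797 ang 6.56
red 100 [332.4 163. ] 0.0505 ang 137.94
yel 32 [384.2 255. ] 0.0755 ang 7.03
```

Fin angle is 138° and the mark is at about 8°, so the clockwise turn is about 130° (2.27 rad, in range). First hold: turn about 65°, easing off any side force along the way.

```bash
cat >> h.py <<'E'
def ease(r,P,a,k=.00012):
    for _ in range(3):
        f=r.state()["wrist_force"][:2]
        if np.hypot(*f)<4: break
        P[:2]+=np.clip(k*f,-.0015,.0015); r.line_to(P,vel=.03)
    return P
def hold(r,P,a):
    r.goto([P[0],P[1],.13-H],Rz(a)); r.grip(1.0)
    for z in(.085,.058):
        r.line_to([P[0],P[1],z-H],vel=.12); f=r.state()["wrist_force"][2]
        if f>5: raise SystemExit(f"contact {z} {f}")
    P=np.array([P[0],P[1],.058-H]); r.grip(0.,25); s=r.state(); print("grip",s["width"].__round__(3),s["grasp_force"],s["wrist_force"].round(1))
    ease(r,P,a); r.grip(0.,60); return ease(r,P,a)
def turn(r,P,a,b,step=8):
    for x in np.linspace(a,b,max(2,int(abs(b-a)/step)+1))[1:]:
        r.goto(P,Rz(x)); f=r.state()["wrist_force"]; print(round(x,1),f.round(1),end=" "); ease(r,P,x)
        if np.linalg.norm(f)>50: raise SystemExit("force")
    print(P); return P
def release(r,P): r.grip(1.0); r.line_to([P[0],P[1],.115-H],vel=.15)
E
python3 - <<'E'
from cell import r
from h import *
P=hold(r,[.582,0.],138.2); P=turn(r,P,138.2,73); release(r,P); r.dwell(.1)
c=wrist(r,"w6"); red(c,np.array([.582,0]));yel(c,np.array([.582,0])); print(r.state()["time_s"],r.state()["joint_positions"][5])
E
```

```text
grip 0.187 25.86123615503311 [0.1 1.1 2.3]
130.0 [-1.2  0.9  4.2] 121.9 [-0.1  0.9  4.9] 113.8 [-0.5  1.7  5.8] 105.6 [0.2 1.7 4.4] 97.4 [0.8 1.3 5. ] 89.3 [0.3 2.8 4.6] 81.2 [2.6 2.6 4.2] 73.0 [2.6 3.3 4.9] [5.82312551e-01 4.01934644e-04 2.70000000e-02]
red 335 [320.7 127.4] 0.0541 ang 71.08
yel 382 [435.6 159.4] 0.0789 ang 9.61
29.7333 100.67835029823482
```

The first hold worked: the fin measured 16 mm and the pointer is now near 72°. Second hold: turn close to the mark, look, then correct while still holding.

```bash
python3 - <<'E'
from cell import r
from h import *
h=np.array([.5823,.0004])
P=hold(r,h,72.5); P=turn(r,P,72.5,16); r.dwell(.1)
c=wrist(r,"w7"); red(c,h);yel(c,h); print(r.state()["time_s"],r.state()["joint_positions"][5]); np.save("P.npy",P)
cv2.imwrite("pics/w7c.png",cv2.resize(c["image"][60:320,190:450],None,fx=2.2,fy=2.2,interpolation=2)[:,:,::-1])
E
```

```text
grip 0.18 30.333472788333893 [ 0.8 -0.8  0.5]
64.4 [ 1.9 -0.7  2.3] 56.4 [ 2.9 -2.2  2.9] 48.3 [ 4.1 -1.9  4.3] 40.2 [ 2.8 -2.1  5.5] 32.1 [ 2.3 -1.4  4.9] 24.1 [ 3.  -1.9  5.2] 16.0 [ 4.2 -2.2  6. ] [ 5.83291840e-01 -9.17520821e-05  2.70000000e-02]
red 692 [316.9 137.2] 0.056 ang 14.39
yel 564 [339.8  82.8] 0.0791 ang 8.11
34.4083 157.2212720065208
```

```bash
python3 - <<'E'
from cell import r
from h import *
h=np.array([.5828,.0002]);P=np.load("P.npy")
P=turn(r,P,16,9.8,3.2); r.dwell(.15)
c=wrist(r,"w8"); red(c,h);yel(c,h); print(r.state()["time_s"]); np.save("P.npy",P)
# edge check: column midline of red and yellow per row
hsv=cv2.cvtColor(np.ascontiguousarray(c["image"]),cv2.COLOR_RGB2HSV)
for n,lo,hi in(("r",(0,170,90),(6,255,255)),("y",(20,150,90),(32,255,255))):
    m=cv2.inRange(hsv,lo,hi)
    for v in range(60,190,6):
        q=np.where(m[v,250:400])[0]+250
        if len(q)>3: print(n,v,q.min(),q.max(),end="; ")
cv2.imwrite("pics/w8c.png",cv2.resize(c["image"][40:300,190:450],None,fx=2.2,fy=2.2,interpolation=2)[:,:,::-1])
E
```

```text
9.8 [ 2.6 -1.3  5.9] [ 5.83291840e-01 -9.17520821e-05  2.70000000e-02]
red 694 [316.9 137.2] 0.0558 ang 8.56
yel 473 [319.8  81.9] 0.0785 ang 8.2
34.8583
r 114 311 323; r 120 311 323; r 126 311 323; r 132 311 323; r 138 311 323; r 144 311 323; r 150 311 323; r 156 311 322; r 162 311 322; y 66 316 326; y 72 315 326; y 78 314 326; y 84 313 325; y 90 314 325; y 96 313 325;
```

View pics/w8c.png

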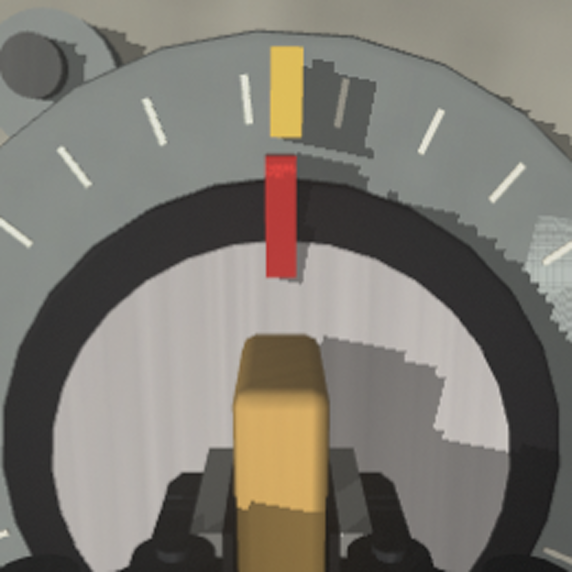

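The pointer's midline is at column 317 and the mark's is at about 319, roughly 1 mm apart with the mark slightly further clockwise. I'll turn 0.7° more, let go and verify by mask.

```bash
cat >> h.py <<'E'
def rows(c):
    hsv=cv2.cvtColor(np.ascontiguousarray(c["image"]),cv2.COLOR_RGB2HSV)
    for n,lo,hi in(("r",(0,170,90),(6,255,255)),("y",(20,150,90),(32,255,255))):
        m=cv2.inRange(hsv,lo,hi)
        for v in range(40,190,8):
            q=np.where(m[v,270:370])[0]+270
            if 3<len(q)<25: print(n,v,q.min(),q.max(),end="; ")
    print()
E
python3 - <<'E'
from cell import r
from h import *
h=np.array([.5828,.0002]);P=np.load("P.npy")
r.goto(P,Rz(9.1)); r.dwell(.15); rows(wrist(r,"w9"))
release(r,P); r.dwell(.15); c=wrist(r,"w10"); rows(c); red(c,h);yel(c,h); print(r.state()["time_s"])
E
```

```text
r 112 311 323; r 120 311 323; r 128 311 323; r 136 311 323; r 144 311 323; r 152 311 322; r 160 311 322; y 64 311 323; y 72 315 323; y 80 313 323; y 88 312 323; y 96 312 322; 
r 112 313 322; r 120 313 321; r 128 313 321; r 136 314 321; r 144 314 321; y 72 313 321; y 80 313 322; y 88 313 322; y 96 313 322; 
red 367 [317.3 124.9] 0.0556 ang 7.9
yel 278 [317.3  83.1] 0.0786 ang 8.29
36.725
```

The pointer and mark line up (both at column 317.3) after letting go. Now I'll swing the bar back until it meets its stop.

```bash
python3 - <<'E'
from cell import r
from h import *
t=r.state()["tcp_pos"];r.line_to([t[0],t[1],.2-H],vel=.25)
b=179.5; r.goto(at(b,.2),Rz(b)); r.grip(.7)
for z in(.112,.1,.089):
    r.line_to(at(b,z),vel=.12); f=r.state()["wrist_force"][2]; print(z,round(f,1))
    if f>4: raise SystemExit("contact")
r.grip(.4,30)
for a in np.append(np.arange(b-8,114,-8),112.):
    r.line_to(at(a,.089),Rz(a),vel=.15)
    if np.abs(r.state()["wrist_force"]).max()>15: break
print(a)
while a>103:
    a-=.5; r.line_to(at(a,.089),Rz(a),vel=.05); f=r.state()["wrist_force"]
    tang=f[:2]@[-np.sin(np.radians(a)),np.cos(np.radians(a))]; print(a,round(tang,1),end=" ")
    if tang>8: break
print(r.state()["time_s"])
r.dwell(.2); r.grip(.65); r.line_to(at(a,.23),vel=.2)
r.goto([.545,.03,.26],Rz(111)); r.dwell(.15); c=wrist(r,"w11");rows(c);h=np.array([.5828,.0002]);yel(c,h);red(c,h)
I=np.abs(c["image"].astype(int)-np.load("w1.npy",allow_pickle=True).item()["image"].astype(int)).sum(2)
hsv=[cv2.cvtColor(np.ascontiguousarray(q["image"]),cv2.COLOR_RGB2HSV) for q in(c,np.load("w1.npy",allow_pickle=True).item())]
for v in(150,165,270,300):
    for g in hsv:
        q=np.where(cv2.inRange(g[v:v+1,300:380],(8,90,80),(19,255,255))[0])[0]+300;print(v,(q.min(),q.max()) if len(q) else None)
print(r.state()["time_s"])
E
```

```text
0.112 0.4
0.1 -0.2
0.089 -0.1
112.0
111.5 1.1 111.0 -0.0 110.5 0.2 110.0 0.1 109.5 -0.1 109.0 -0.0 108.5 -0.3 108.0 2.4 107.5 7.2 107.0 9.9 47.375

yel 98 [405.6 213.7] 0.0772 ang 9.73
red 89 [386.8 211.5] 0.0557 ang 7.72
150 (np.int64(335), np.int64(357))
150 (np.int64(333), np.int64(355))
165 (np.int64(335), np.int64(356))
165 (np.int64(333), np.int64(354))
270 (np.int64(331), np.int64(351))
270 (np.int64(329), np.int64(349))
300 (np.int64(330), np.int64(349))
300 (np.int64(328), np.int64(347))
49.3667
```

The bar met its stop, and its edges match the original home view apart from the same 2 px shift that the fixed mark shows. The wheel was in line when seen straight on. Handing in.

```bash
python3 - <<'E'
from cell import r
print(r.hand_in())
E
```

```text
the job is handed in; nothing more can be done
None
```

The job is handed in, at about 49 s: I swung the bar aside, turned the wheel clockwise to the mark in two holds and let go, then swung the bar back against its stop; the first swing missed because the real fingertips sit about 31 mm above the reported TCP.

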